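# Reset the tripped bench unit through its guarded well

## Robot

A 6-joint arm with a two-finger parallel gripper is mounted at the origin on a cart in front of the work surface, level with it; the furniture and walls round the work are solid. World frame = base frame: x ahead of the robot, y to its left, z up, the work surface at z = 0. Lengths are in m, angles in degrees, forces in N, time in s.
With the tool pointing down it reaches from about 0.375 to 0.75 m from the base axis. Payload 9 kg.
Tool frame: the origin (TCP) lies where the fingers leave the gripper's body, on its centre line; the fingertips stand 73 mm ahead of it and the grasp point (between the pads) lies 54 mm ahead of it (robot.tip_reach is the distance from the TCP to the fingertips, in m); z points along the fingers, y is the line along which they close (so a half turn about z gives the same grasp; the last joint's range is limited). The gripper opens to 85 mm and grips with 20 to 120 N. Pads are 22 mm wide; open, the fingers measure 114 mm over their backs; the gripper's body (76 mm by 85 mm) begins 54 mm behind the grasp point. The pads swing forward as they close: fully open they stand 13 mm farther back than shut.
Start: joints at [58.975, 5.964, 5.575, 89.605, 0, 77.527], TCP at [0.191, 0.569, 0.304] pointing down, gripper open.
Joint ranges: [-171.21, 171.21], [-48.23, 106.86], [-62.78, 66.21], [-105.2, 120.99], [-86.42, 89.51], [-180, 180]. Speed limits (degrees/s): [127.2, 127.2, 147.25, 180, 180, 180].

## Interface

Orientations are given as [roll, pitch, yaw] about the fixed x, y, z axes, in that order (R = Rz(yaw) Ry(pitch) Rx(roll)).
In Python, from plant import robot gives the robot as it stands. Calls block until the motion is done:
- robot.move_pose(position, orientation): joint-space move of the TCP to a pose.
- robot.line_to(position, vel=0.15, rotation=None, guard=None): straight line of the TCP; rotation=None keeps the orientation; vel is the mean speed in m/s. With guard (N) it stops when the force on the tool has changed by that much, and returns True; else False.
- robot.goto_joints(angles): joint-space move.
- robot.set_gripper(opening): finger opening in m; the grip force is fixed at half the most; returns when the fingers have stopped.
- robot.pause(seconds).
- robot.ik(position, orientation): joint angles nearest the present ones, or None.
- robot.observe(): the state.
- robot.grab_frame(name): name is "side" or "top" or "wrist"; returns the picture (400x640x3 uint8, blue, green, red); there is no depth.
- robot.get_calibration(name): a dict with "vertical_fov" (degrees; the focal length in pixels is half the picture's height over the tangent of half this angle, whatever the lens; pixels are square), "cx", "cy" (the principal point, pixels), "k1" (the pictures are not rectified: a ray, as slopes to the right and down, at radius r is drawn at 1 + k1 r^2 times it, then the intrinsics apply), "rvec" (rotation vector, rad) and "tvec" (3), from world to camera coordinates, as OpenCV has them. Camera axes: x right, y down, z forward; pixel columns grow to the right and rows downward; lengths in m; the calibration is good to about 2 mm. A picture is of the moment at which its call begins: read the wrist's pose just before it. get_calibration takes no time and is no camera call; for the wrist camera it gives the pose at the moment of the call.
A pose or a line that the arm cannot do raises robot.IKError and nothing moves.
- robot.job_done(): hands the job in; it is judged then, once.
The state is a dict: "time": time; "q": joint angles; "qvel": joint speeds; "joint_torque": joint torques, N m; "tool_pos": TCP position; "tcp_rot": TCP orientation; "ft_force": force on the tool from outside, world axes, zero at the start; "torque": the same for the moment, N m; "gripper_width": finger opening in m; "gripper_force": force on a finger pad.
Only numpy, scipy, OpenCV 4.12 (cv2) and the standard library are available. Lean on these libraries where they do the work, as an engineer would, in place of code of your own. Each camera call takes 0.05 s, during which the arm holds its last target. There are 200 camera calls.

## Task

The bench's trip unit, the longer grey box with the sliding guard on top, has tripped. With the fingertips only, push the guard all the way open, reach down into the round well it covered and press the sunken button right down, keep it down for at least a full second, let it come up again, and push the guard fully shut over the well. Grasp or lift nothing, do not press the button of the shorter box with the square well, and leave the stamp, the tape roll and the stapler where they stand.

Things in the scene. Friction and masses are not known exactly. Their poses are not given: they have to be found in the camera images.
- trip_unit: the trip unit: grey box fixed to the bench, 116 (x) x 230 (y) x 60 mm high; origin at the centre of its underside, x across, y along its length, z up. Its top deck is at 60 mm; two aluminium guide rails run along y on the deck at x = -57 to -47 and +47 to +57 mm, their tops at 74 mm, with a small end stop 12 mm wide and 10 mm high beside each rail end. The round well lies at y = -57 mm
- trip_well (a point): centre of the mouth of the trip unit's round well, at deck height (60 mm above the bench): 48 mm in diameter, 30 mm deep, sides upright. It is fixed to the unit; axes as the unit's
- trip_button_top (a point): centre of the top of the white round button (30 mm diameter) at the bottom of the round well; it stands 15 mm below the deck when up and goes down with the button
- trip_button (a joint): travel of that button in m: 0 up, 0.006 right down; a spring of 1 N at first and 4 N when right down brings it up again
- guard (a joint): position of the sliding guard in m: 0 shut over the round well, 0.075 fully open against its stop; it slides along the unit's +y (to the robot's left, within 20 degrees) to open and -y to shut, with about 2 N of friction, and stays where it is left. The guard is an aluminium plate 90 (x) x 134 (y) x 14 mm, lying between the rails 1 mm above the deck (its top 75 mm above the bench); shut, it spans y = -108 to +26 mm of the unit, and its end faces can be pushed too
- guard_hole (a point): centre of the square thumb hole through the guard, at the guard's top face; 48 x 48 mm, upright sides, 14 mm deep, with the flat deck 15 mm below the top face. It slides with the guard (unit's y = -9 mm when shut, +66 mm when open); axes as the unit's. A fingertip put into it pushes the guard either way
- test_unit: the neighbour to be left alone: grey box fixed to the bench, 116 (x) x 130 (y) x 60 mm high, without guard; origin at the centre of its underside
- test_well (a point): centre of the mouth of its square well (48 x 48 mm), at the deck 60 mm above the bench
- test_button (a joint): travel of the square button in that well in m: 0 up, 0.006 right down; must stay up
- stamp: wooden-handled rubber stamp standing on the bench, loose, 28 x 44 x 80 mm; origin at the centre of its underside
- tape_roll: roll of brown packing tape lying flat, loose, 92 mm diameter, 48 mm high; origin at the centre of its underside
- desk_stapler: red and black desk stapler, loose, 135 x 34 x 41 mm; origin at the centre of its underside

How it is judged:
By the outcome, as a careful person would: the job done as asked, in the order asked, and still so for the second after the job is handed in, with the robot touching nothing.
It also fails if it takes over 48 s, if anything falls off the work surface, if the arm or the gripper's body presses on something with over 40 N, if the wrist force passes 120 N, or if a joint passes its speed limit or range.

## Working session

There is one attempt and no reset: what is moved stays moved. The work goes in short steps, each a Python script; the robot and the scene stay as the last script left them, time stands still between calls to the robot, and variables do not carry over. Pictures are saved under pics/ and viewed, at most 10 in all, crops included, and the job is handed in when it is done.

```bash
mkdir -p pics; ls; cat > h.py <<'E'
import numpy as np, cv2
from plant import robot
def cal(name):
    c=robot.get_calibration(name); f=200/np.tan(np.radians(c["vertical_fov"])/2)
    R=cv2.Rodrigues(np.array(c["rvec"],float))[0]; return c,f,R,np.array(c["tvec"],float)
def px2pt(name,uv,z,C=None):
    c,f,R,t=C or cal(name)
    out=[]
    for u,v in np.atleast_2d(uv):
        d=np.array([(u-c["cx"])/f,(v-c["cy"])/f]); s=d.copy()
        for _ in range(20): s=d/(1+c["k1"]*(s@s))
        ray=R.T@np.array([*s,1]); o=-R.T@t
        out.append(o+ray*(z-o[2])/ray[2])
    return np.array(out)
def pt2px(name,P,C=None):
    c,f,R,t=C or cal(name)
    q=(R@np.atleast_2d(P).T).T+t; s=q[:,:2]/q[:,2:]
    s=s*(1+c["k1"]*(s**2).sum(1,keepdims=True)); return s*f+[c["cx"],c["cy"]]
E
python3 - <<'E'
from h import *
for n in ("top","side"):
    cv2.imwrite(f"pics/{n}0.png",robot.grab_frame(n)); c,f,R,t=cal(n); print(n,c,(-R.T@t).round(3))
s=robot.observe(); print(s["time"],s["tool_pos"],s["tcp_rot"],s["gripper_width"])
E
```

```text
pics
top {'vertical_fov': 57.96464997005132, 'cx': 319.9283888210928, 'cy': 199.1320642243753, 'k1': 0.0009425126857435823, 'rvec': array([ 2.14476685, -2.14717491,  0.12032091]), 'tvec': array([-0.03377473,  0.56699405,  0.93994769])} [ 0.441 -0.052  1.005]
side {'vertical_fov': 49.09749654563069, 'cx': 309.9404818788282, 'cy': 199.22088639125974, 'k1': -0.03644468162733095, 'rvec': array([ 0.36639301, -2.55990732,  1.5277069 ]), 'tvec': array([0.51980271, 0.15731379, 0.7884688 ])} [0.331 0.739 0.51 ]
0.1 [0.19076169 0.5686331  0.30322185] [-1.79932941e+02 -1.68141447e-02  1.61446736e+02] 0.08544912805635976
```

View pics/top0.png

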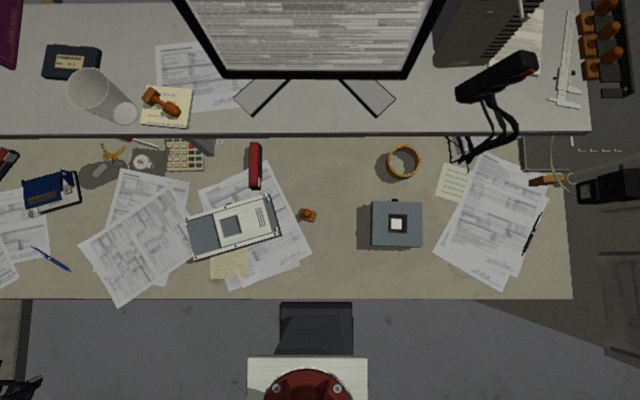

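View pics/side0.png

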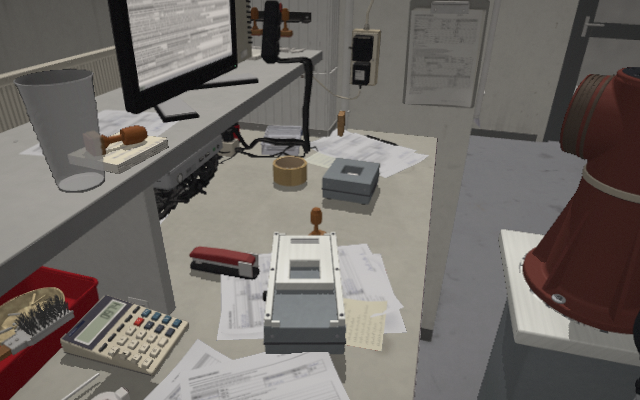

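The top view shows the trip unit near (234,228), with its bright guard toward -y (right) and the thumb hole at about (231,227). The test unit is at (397,224), the stamp at (307,215), the stapler at (255,165) and the tape roll at (403,162). Side view: the guard is shut and the shelf overhangs the back of the bench.

```bash
python3 - <<'E'
from h import *
im=cv2.imread("pics/top0.png")
cv2.imwrite("pics/crop.png",cv2.resize(im[180:275,170:330],None,fx=5,fy=5,interpolation=cv2.INTER_CUBIC))
print(px2pt("top",[(231,227)],.06),px2pt("top",[(300,133)],.0))
E
```

```text
[[0.49068462 0.19854589 0.06      ]] [[0.76380487 0.02361264 0.        ]]
```

View pics/crop.png

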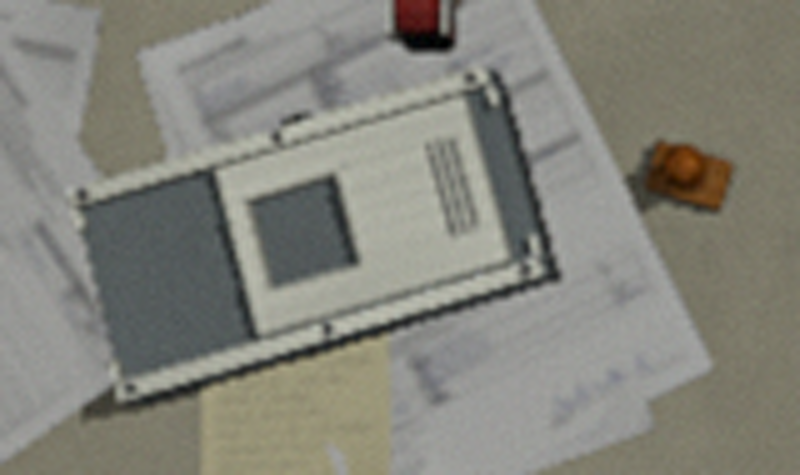

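```bash
python3 - <<'E'
from h import *
f=lambda a: np.array(a)/5.+[170-.4,180-.4]
hole=px2pt("top",f([(247,202),(337,177),(357,265),(270,288)]),.075)
pl=px2pt("top",f([(217,170),(258,338),(513,262),(470,98)]),.075)
un=px2pt("top",f([(75,193),(122,397),(555,275),(490,72)]),.074)
for n,a in(("hole",hole),("plate",pl),("unit",un)): print(n,a.mean(0).round(4),[round(float(np.linalg.norm(a[i]-a[i-1])),4) for i in range(4)],a.round(3).tolist())
for n,y in(("hole",106),("hole",196),("hole",16)):
    print(y,robot.ik([*hole.mean(0)[:2],.28],[180,0,y]))
E
```

```text
hole [0.492  0.1969 0.075 ] [0.0463, 0.0482, 0.047, 0.0461] [[0.508, 0.226, 0.075], [0.521, 0.18, 0.075], [0.475, 0.168, 0.075], [0.464, 0.213, 0.075]]
plate [0.5005 0.165  0.075 ] [0.1363, 0.0899, 0.1361, 0.0884] [[0.525, 0.243, 0.075], [0.438, 0.218, 0.075], [0.477, 0.088, 0.075], [0.562, 0.112, 0.075]]
unit [0.4918 0.1929 0.074 ] [0.2241, 0.1087, 0.2298, 0.1114] [[0.513, 0.317, 0.074], [0.408, 0.287, 0.074], [0.47, 0.066, 0.074], [0.576, 0.102, 0.074]]
106 [ 7.65029423 -6.5095384  -9.34905062 87.16048779  0.         81.65029423]
196 [ 7.65029423 -6.5095384  -9.34905062 87.16048779  0.         -8.34970577]
16 [  7.65029423  -6.5095384   -9.34905062  87.16048779   0.
 171.65029423]
```

The hole and plate sizes match those given (47 vs 48 mm, and 136 x 89 vs 134 x 90 mm). The guard seems to stand about 12 mm off shut. Next I'll move above it and check with the wrist camera.

```bash
python3 - <<'E'
from h import *
robot.set_gripper(0.0)
robot.move_pose([.49,.19,.30],[180,0,106])
C=cal("wrist"); im=robot.grab_frame("wrist"); cv2.imwrite("pics/w0.png",im)
s=robot.observe(); print(s["time"],s["tool_pos"],s["tcp_rot"],s["gripper_width"],robot.tip_reach)
import pickle; pickle.dump(C,open("w0.pkl","wb")); print((-C[2].T@C[3]).round(3))
E
```

```text
2.675 [0.48975677 0.1908523  0.30006421] [ 1.79993884e+02 -8.12801947e-03  1.06096157e+02] -4.680791664897436e-05 0.0726
[0.466 0.269 0.37 ]
```

View pics/w0.png

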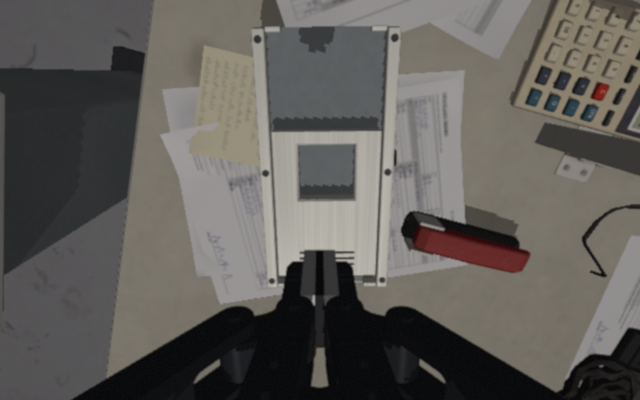

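The wrist view has the unit upright in the picture. Its rail corners are at about (252,28), (400,27), (387,286) and (268,286). The thumb hole spans about (297-355, 144-200), and the plate's front edge is at row 131.

```bash
python3 - <<'E'
from h import *
import pickle; C=pickle.load(open("w0.pkl","rb")); im=cv2.imread("pics/w0.png")
m=((im.min(2)>125)).astype(np.uint8); sub=m[120:215,272:384]
# hole: dark region near (327,170) enclosed by bright plate
d=(im.max(2)<140).astype(np.uint8); d[:136]=0
n,l,st,ce=cv2.connectedComponentsWithStats(d); k=l[170,327]; print("hole bbox",st[k])
hb=(l==k).astype(np.uint8); c=max(cv2.findContours(hb,0,2)[0],key=cv2.contourArea)
x,y,w,h=st[k][:4]; hc=[(x-.5,y-.5),(x+w-.5,y-.5),(x+w-.5,y+h-.5),(x-.5,y+h-.5)]
H=px2pt("wrist",hc,.075,C)
U=px2pt("wrist",[(252,28),(400,27),(387,286),(268,286)],.074,C)
P=px2pt("wrist",[(272,131),(384,131)],.075,C)
for a in (H,U,P): print(a.mean(0).round(4),[round(float(np.linalg.norm(a[i]-a[i-1])),4) for i in range(len(a))],a.round(4).tolist())
for a,b in ((U[2],U[1]),(U[3],U[0]),(H[2],H[1]),(H[3],H[0])): v=b-a; print("yaw",np.degrees(np.arctan2(-v[0],v[1])).round(2))
E
```

```text
hole bbox [ 297  144   60   58 3347]
[0.4939 0.1951 0.075 ] [0.0508, 0.0496, 0.0508, 0.0522] [[0.463, 0.2126, 0.075], [0.5106, 0.2263, 0.075], [0.5262, 0.178, 0.075], [0.476, 0.1635, 0.075]]
[0.4939 0.1962 0.074 ] [0.2232, 0.1112, 0.2239, 0.1129] [[0.4084, 0.2876, 0.074], [0.5151, 0.3189, 0.074], [0.5804, 0.1048, 0.074], [0.4719, 0.0736, 0.074]]
[0.4851 0.2297 0.075 ] [0.0915, 0.0915] [[0.4411, 0.217, 0.075], [0.529, 0.2423, 0.075]]
yaw 16.97
yaw 16.53
yaw 17.92
yaw 14.89
```

Both views agree: unit centre about (0.493, 0.195), yaw about 16.5°, hole about (0.493, 0.196). Now I'll enter the hole and push the guard open.

```bash
cat >> h.py <<'E'
O=np.array([.493,.1945]); YAW=16.5; a=np.radians(YAW)
U=np.array([-np.sin(a),np.cos(a)]); V=np.array([np.cos(a),np.sin(a)])
def tcp(x,y,ztip): return [*(O+V*x+U*y),ztip+robot.tip_reach]
def go(x,y,z,vel=.15,guard=None): 
    r=robot.line_to(tcp(x,y,z),vel=vel,guard=guard); s=robot.observe(); d=np.array(s["tool_pos"][:2])-O
    print(r,"unit x,y,tipz",np.round([d@V,d@U,s["tool_pos"][2]-robot.tip_reach],4),"F",np.round(s["ft_force"],1),"t",s["time"]); return r
E
python3 - <<'E'
from h import *
robot.move_pose(tcp(0,2e-3,.10),[180,0,90+YAW])
hit=go(0,2e-3,.067,.05,guard=8)
if not hit:
    go(0,.095,.067,.05,guard=10)
    C=cal("top"); cv2.imwrite("pics/t1.png",robot.grab_frame("top"))
E
```

```text
False unit x,y,tipz [0.0001 0.002  0.0671] F [-0.7 -0.2 -0.3] t 4.0583
True unit x,y,tipz [-0.0001  0.0802  0.0669] F [ 2.  -3.9  2.8] t 5.4667
```

It stopped at y = 80 mm, against an expected 79 mm. I'll press the stop once more, back off and look.

```bash
python3 - <<'E'
from h import *
go(0,.09,.067,.03,guard=14)
go(0,.066,.067,.1,guard=8)
go(0,.066,.10,.15)
go(0,-.03,.15,.2)
C=cal("wrist"); im=robot.grab_frame("wrist"); cv2.imwrite("pics/w1.png",im)
import pickle; pickle.dump(C,open("w1.pkl","wb"))
print("well pred",pt2px("wrist",[*(O+U*-.057),.06],C),"plate end",pt2px("wrist",[*(O+U*-.033),.075],C), "hole",pt2px("wrist",[*(O+U*.066),.075],C))
cv2.imwrite("pics/t1.png",robot.grab_frame("top")[180:275,170:330].repeat(5,0).repeat(5,1))
E
```

```text
True unit x,y,tipz [-0.0001  0.0805  0.0667] F [ 0.9 -2.6  2.3] t 5.7333
False unit x,y,tipz [-0.0001  0.0659  0.0668] F [ 0.5  0.7 -1. ] t 6.025
False unit x,y,tipz [0.0005 0.0663 0.1008] F [ 0.2 -0.1 -0. ] t 6.3917
False unit x,y,tipz [-0.0004 -0.0295  0.149 ] F [-0.9  0.  -0.5] t 7.0833
well pred [[321.86947566 236.52574354]] plate end [[321.94286747 212.75569575]] hole [[321.91036008  47.21807217]]
```

View pics/w1.png

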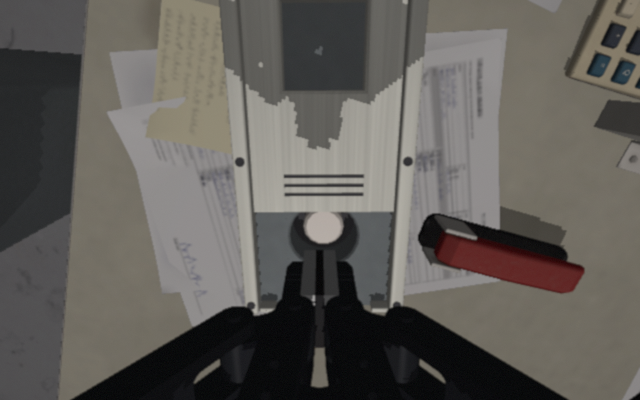

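The guard is fully open: the plate end is at row 212, predicted 212.8. The button is at (323,227) with the well centred on column 324, within about 1 mm of prediction. Now I'll press it.

```bash
python3 - <<'E'
from h import *
X=.0005; Y=-.0575
go(X,Y,.085,.15)
go(X,Y,.050,.08,guard=10)
if go(X,Y,.030,.02,guard=10):
    s=robot.observe(); z=s["tool_pos"][2]-robot.tip_reach
    if z<.042:
        go(X,Y,z-.002,.02,guard=20)
        for _ in range(3):
            robot.pause(.5); s=robot.observe(); print(s["tool_pos"][2]-robot.tip_reach,s["ft_force"])
E
```

```text
False unit x,y,tipz [ 0.0006 -0.0572  0.0854] F [-0.  -0.5  0.6] t 7.8
False unit x,y,tipz [ 0.0003 -0.0575  0.0497] F [-0.1 -0.2  0.1] t 8.3833
True unit x,y,tipz [ 0.0008 -0.0576  0.039 ] F [-1.8 -0.7  7.9] t 9.0333
False unit x,y,tipz [ 0.0009 -0.0576  0.0387] F [-7.3  0.5 18.2] t 9.2833
0.03871549112809197 [-6.63449348 -0.2176185  18.58388828]
0.038745782842787485 [-7.47829819 -0.27172593 17.95051359]
0.038708372499317606 [-6.78057659 -0.987668   18.44233125]
```

The button was right down (tip at 38.7 mm, 18 N, nominal bottom 39 mm) and held for 1.5 s. Next: release it and push the guard shut.

```bash
python3 - <<'E'
from h import *
go(.0005,-.0575,.060,.04)
go(.0005,-.0575,.095,.15)
go(0,.066,.095,.2)
if not go(0,.066,.067,.06,guard=8):
    go(0,-.045,.067,.05,guard=12)
    go(0,-.035,.067,.03,guard=14)
    go(0,-.009,.067,.1,guard=8)
    go(0,-.009,.10,.15)
    go(0,.03,.20,.2)
    C=cal("wrist"); cv2.imwrite("pics/w2.png",robot.grab_frame("wrist"))
    for n,y,z in(("hole",-.009,.075),("plate +end",.026,.075),("unit -end",-.115,.06)): print(n,pt2px("wrist",[*(O+U*y),z],C))
E
```

```text
False unit x,y,tipz [ 0.0004 -0.0575  0.0597] F [ 0.1 -0.3  0.1] t 11.5083
False unit x,y,tipz [ 0.0009 -0.0576  0.0954] F [-0.6  0.  -0.3] t 11.8917
False unit x,y,tipz [-0.0002  0.0655  0.0945] F [-0.1 -0.5  0. ] t 12.6583
False unit x,y,tipz [-0.0001  0.0659  0.0669] F [ 0.7 -0.7 -0.3] t 13.275
True unit x,y,tipz [ 0.     -0.0209  0.0668] F [-0.1  4.7  2.8] t 14.8417
True unit x,y,tipz [-0.0002 -0.0212  0.0667] F [-0.4  3.3  2.6] t 15.0917
False unit x,y,tipz [-0.0002 -0.0089  0.0669] F [ 0.2 -0.6  0.9] t 15.3583
False unit x,y,tipz [ 0.0005 -0.0094  0.1007] F [-0.   0.3 -0.7] t 15.725
False unit x,y,tipz [-0.0003  0.0298  0.1985] F [0.4 0.1 0.3] t 16.4083
hole [[321.64018781 232.67625454]]
plate +end [[321.71596199 191.46852814]]
unit -end [[321.40687371 329.13228583]]
```

View pics/w2.png

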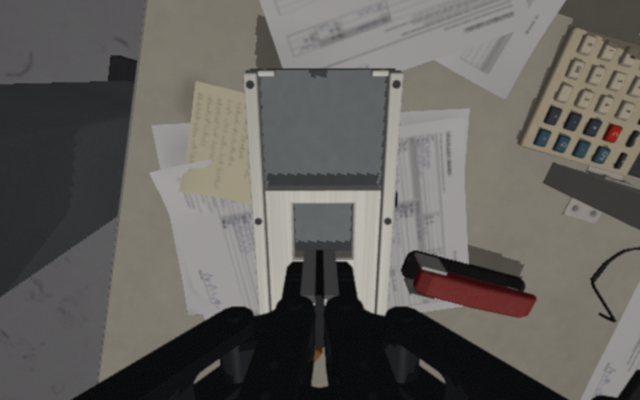

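The guard is shut: the plate edge is at row 190, predicted 191.5. The tip moved 101.7 mm between the two stops, which matches the 75 mm travel plus 26 mm of play in the hole. The stapler is where it was and the arm is clear.

```bash
python3 - <<'E'
from h import *
print(robot.job_done())
E
```

```text
the job is handed in; nothing more can be done
None
```

I pushed the guard fully open, held the button right down for about 1.5 s and released it, pushed the guard fully shut, and handed the job in at about 16 s of the 48 s allowed; the robot gave no verdict.

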